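# Scan the green-lidded wine sample

### The arm

A 6-joint arm with a two-finger parallel gripper is mounted at the origin on the work surface. World frame = base frame: x ahead of the robot, y to its left, z up, the work surface at z = 0. Lengths are in mm, angles in degrees, forces in N, time in s.
With the tool pointing down it reaches from about 350 to 850 mm from the base axis. Payload 8.1 kg.
Tool frame: the origin (TCP) lies at the very end of the fingers, on their centre line; the grasp point (between the pads) lies r.tcp_to_grasp behind it (r.tcp_to_grasp is the distance from the TCP to the grasp point, in mm); z points along the fingers, y is the line along which they close (so a half turn about z gives the same grasp; the last joint's range is limited). The gripper opens to 85 mm and grips with 20 to 120 N. Pads are 22 mm wide; open, the fingers measure 114 mm over their backs; the gripper's body (76 mm by 85 mm) begins 54 mm behind the grasp point. The pads swing forward as they close: fully open they stand 13 mm farther back than shut.
Start: joints at [-69.981, 7.471, 85.268, -0, 87.261, -4.893], TCP at [252.757, -544.168, 231.292] pointing down, gripper open.
Joint ranges: [-169.43, 169.43], [-51.17, 129.36], [1.28, 143.12], [-76.62, 256.62], [0, 156.53], [-152.29, 152.29]. Speed limits (degrees/s): [136.94, 136.94, 159.86, 180, 180, 180].

### API

Orientations are given as [roll, pitch, yaw] about the fixed x, y, z axes, in that order (R = Rz(yaw) Ry(pitch) Rx(roll)).
In Python, from bench import r gives the robot as it stands.
- The arm moves only by the shell command python3 -m handwheel 'ROWS' [OPENING] [FORCE]. ROWS is JSON, a list of rows, each a list of 4 numbers: the shift along the tool's x, y, z in m, then the turn about the tool's z in degrees. A call has 1 to 10 rows; each row shifts and turns the commanded pose from where the row before left it, along the tool's axes as they then stand; what a row does not reach is not made up. A row lasts 1/10 s, in which the tool goes at most 50 mm and 8.59 degrees, less where a joint would pass 70% of its speed; a pose out of reach is approached as far as the arm can. A call is refused whole if a number of a shift passes 0.05 or a number of a turn 8.59, either way. A call with a gripper value outside its range is refused whole. OPENING is the finger opening in m, from 0 to 0.0854, set as the call begins (- or left out, the last holds). The fingers move at their own pace and stop on an object; FORCE is the grip in N (left out, the last holds). Time passes only in rows, so rows that do not move let the fingers close. It gives the time, the measured TCP pose, the force, the opening and the grip force at its end, in the units of the state.
- r.sense(): the state, without advancing time (a new reading comes with each control period).
- r.snapshot(name): name is "scene" or "top" or "wrist"; returns the picture (480x640x3 uint8, red, green, blue); there is no depth.
- r.camera_params(name): a dict with "fx", "fy", "cx", "cy" (pixels), "D" ([k1, k2, p1, p2, k3] as OpenCV has them; the pictures are not rectified), "R" (3x3) and "t" (3): a world point X has camera coordinates R X + t; the wrist camera has in their place "mount" (4x4, takes a point from camera to tool coordinates, whose origin is the TCP and whose axes are the flange's). Camera axes: x right, y down, z forward; pixel columns grow to the right and rows downward; lengths in mm; the calibration is good to about 2 mm. A picture is of the moment at which its call begins: read the wrist's pose just before it. camera_params takes no time and is no camera call.
- r.hand_in(): hands the job in; it is judged then, once.
The state is a dict: "time": time; "joint_pos": joint angles; "qd": joint speeds; "joint_efforts": joint torques, N m; "tool_pos": TCP position; "tcp_rot": TCP orientation; "ft_force": force on the tool from outside, world axes, zero at the start; "wrist_torque": the same for the moment, N m; "finger_gap": finger opening in mm; "grip_force": force on a finger pad.
Only numpy, scipy, OpenCV 4.12 (cv2) and the standard library are available. Lean on these libraries where they do the work, as an engineer would, in place of code of your own. Each camera call takes 0.05 s, during which the arm holds its last target. There are 200 camera calls.

### The job

Pick up the hand scanner, point its window straight down at the middle of the barcode label on the green-lidded jar from about 6 cm above the label, and hold it still there for two seconds. Do not scan the red-lidded jar, and do not disturb either jar. Then set the scanner gently back upright in its grey dock tray and let go.

Things in the scene. Friction and masses are not known exactly. Their poses are not given: they have to be found in the camera images.
- scanner_grip (a point): Hand scanner, 110 mm tall, standing in the dock. Yellow head 60 (x) x 44 (y) x 40 mm high, scan window in its flat underside; above it a black handle 34 (x) x 32 (y) mm, free on all sides (36 x 34 in its lowest 11 mm). This point: where to grip, on the handle's axis, 80 mm above the window, 30 mm below the top. z up the handle; it looks along -z from the underside's centre. Always on, no trigger.
- label_green (a point): Centre of the white barcode label (30 x 48 mm, black bars) on top of the GREEN-lidded amber sample jar, the one to scan. Jar: 80 mm across, 74 mm tall, loose, standing on the table; this point is on its top face. z points up.
- label_red (a point): Centre of the same kind of label on top of the RED-lidded jar, same size, not to be scanned. z points up.
- dock_in (a point): Grey open dock tray, fixed, where the scanner stands. This point: centre of its inner floor, 5 mm above the table. Inside 100 (x) x 80 (y) mm, walls 5 mm thick, rim 13 mm above this point. z up; the scanner stands in it with its x axis within 6 degrees of the tray's x axis; seated, its grip point is 80 mm above this floor.
Mind the look-alikes: they are no part of the job. What is shaped like the part that bears scanner_grip but blue is not meant. What is shaped like the part that bears label_green but purple is not meant.

How it is judged:
By the outcome, as a careful person would: the job done as asked, in the order asked, and still so for the second after the job is handed in, with the robot touching nothing.
It also fails if it takes over 61 s, if anything falls off the work surface, if the arm or the gripper's body presses on something with over 40 N, if the wrist force passes 120 N, or if a joint passes its speed limit or range.

## Working session

There is one attempt and no reset: what is moved stays moved. The work goes in short steps, Python scripts to look and compute and a shell command to move; the robot and the scene stay as the last step left them, time stands still between calls to the robot, and variables do not carry over. Pictures are saved under pics/ and viewed, at most 10 in all, crops included, and the job is handed in when it is done.

```bash
mkdir -p pics; ls; python3 - <<'E'
from bench import r
import cv2,json
for n in("top","scene"):
    cv2.imwrite(f"pics/{n}0.png",r.snapshot(n)[:,:,::-1])
    p=r.camera_params(n);print(n,p)
print(r.camera_params("wrist"),r.tcp_to_grasp);s=r.sense();print(s)
E
```

```text
pics
top {'fx': 511.40816611434514, 'fy': 511.40816611434514, 'cx': 328.05413498343324, 'cy': 234.2744090538755, 'D': array([0.03358985, 0.        , 0.        , 0.        , 0.        ]), 'R': array([[-0.01471643, -0.99975364,  0.01661589],
       [-0.99260824,  0.01260511, -0.12070626],
       [ 0.12046708, -0.01826944, -0.9925492 ]]), 't': array([ 16.55103255, 496.17328802, 905.56427323])}
scene {'fx': 583.1861886890105, 'fy': 583.1861886890105, 'cx': 319.61698727108967, 'cy': 250.22377521643136, 'D': array([0.04031144, 0.        , 0.        , 0.        , 0.        ]), 'R': array([[ 0.31090958,  0.95040241, -0.00839584],
       [ 0.71621208, -0.24008658, -0.6552852 ],
       [-0.62480036,  0.19772124, -0.7553349 ]]), 't': array([-167.89129569, -268.84390913, 1532.59991743])}
{'fx': 377.1817510004043, 'fy': 377.1817510004043, 'cx': 323.5120923866597, 'cy': 250.3432954945349, 'D': array([-0.07814918,  0.        ,  0.        ,  0.        ,  0.        ]), 'mount': array([[-7.03141320e-04, -9.59985599e-01, -2.80048486e-01,
         7.06020747e+01],
       [ 9.99999525e-01, -8.64150646e-0
[... 229 characters left out ...]
0000003
{'time': 0.1, 'joint_pos': array([-6.99793579e+01,  7.50962805e+00,  8.53242682e+01,  4.68402588e-04,
        8.72615867e+01, -4.89314106e+00]), 'qd': array([-0.05887033,  0.00986738, -0.19850052, -0.03339911,  0.00678267,
       -0.0549071 ]), 'joint_efforts': array([ 8.51181721e-05, -5.70951140e+01, -5.01943588e+01, -2.40774998e-04,
        8.13238701e-03, -1.28466922e-04]), 'tool_pos': array([ 252.60247605, -543.68292839,  230.34957774]), 'tcp_rot': array([-1.79904905e+02, -8.61058970e-03,  2.49137533e+01]), 'ft_force': array([-0.0139809 ,  0.0034854 ,  0.11604674]), 'wrist_torque': array([-0.0599292 ,  0.0318404 ,  0.03809208]), 'grip_force': 0.0, 'finger_gap': 85.54037452260224}
```

View pics/top0.png

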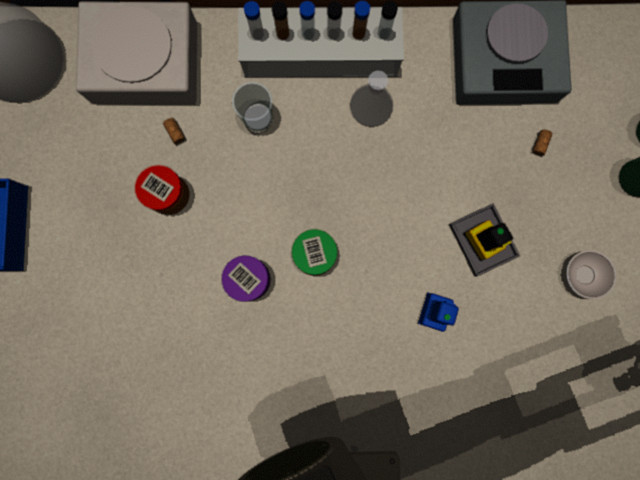

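View pics/scene0.png

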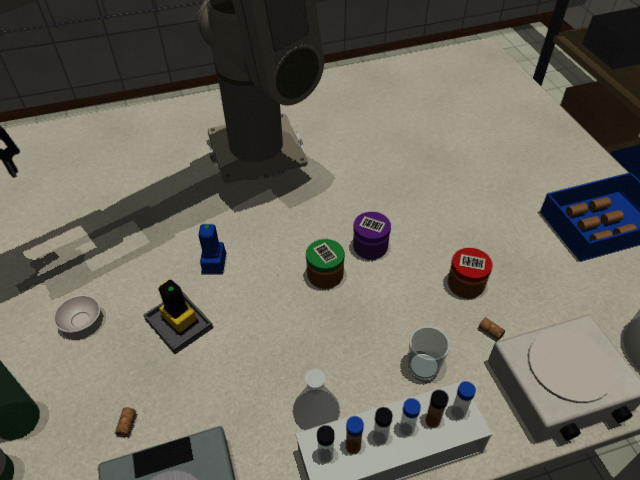

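The top view shows the dock and yellow scanner near (487,240), the green jar near (315,252), red at (160,189), purple at (246,278) and the blue decoy at (438,312). I'll enlarge the dock and the green label next.

```bash
python3 - <<'E'
import cv2,numpy as np
a=cv2.imread("pics/top0.png")
c1=cv2.resize(a[195:285,440:530],(400,400),interpolation=cv2.INTER_CUBIC)
c2=cv2.resize(a[222:282,285:345],(400,400),interpolation=cv2.INTER_CUBIC)
cv2.imwrite("pics/crop.png",np.clip(1.6*np.hstack([c1,c2]),0,255).astype('uint8'))
E
```

```text
(no output)
```

View pics/crop.png

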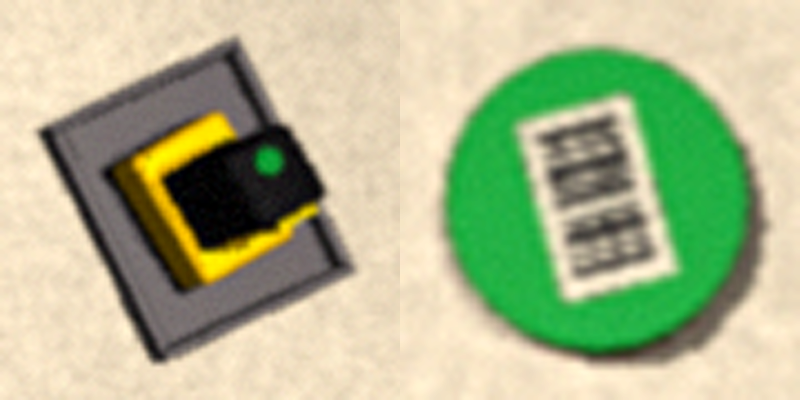

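The crop shows the tray's rim corners at about (45,130), (238,40), (352,268), (160,360). The handle's green dot is at (269,160), the head's top-face corners at about (130,157), (225,112), (208,283), and the label corners at (515,122), (632,93), (680,272), (565,303).

```bash
cat > h.py <<'E'
from bench import r
import numpy as np,cv2
from scipy.spatial.transform import Rotation as Ro
def ray(name,uv,z,pose=None):
    p=r.camera_params(name);K=np.array([[p['fx'],0,p['cx']],[0,p['fy'],p['cy']],[0,0,1]])
    n=cv2.undistortPoints(np.array(uv,float).reshape(-1,1,2),K,p['D']).reshape(-1,2)
    d=np.c_[n,np.ones(len(n))]
    if name=='wrist':
        pos,rot=pose;W=Ro.from_euler('xyz',rot,degrees=True).as_matrix();M=p['mount']
        c=W@M[:3,3]+pos;d=d@(W@M[:3,:3]).T
    else: c=-p['R'].T@p['t'];d=d@p['R']
    return c+d*((z-c[2])/d[:,2])[:,None]
def edges(P):
    for a,b in zip(P,np.roll(P,-1,0)): e=b-a;print('  edge',np.hypot(*e[:2]).round(1),np.degrees(np.arctan2(e[1],e[0])).round(1))
E
python3 - <<'E'
from h import *
f=lambda c,s,o:(np.array(c)+.5)/s+o-.5
def rep(n,c,s,o,z,e=True):
    P=ray('top',f(c,s,np.array(o)),z);print(n,P.mean(0).round(1))
    if len(P)>1:print(P.round(1)[:,:2].tolist());edges(P)
A=(4.4444,(440,195));B=(6.6667,(-60+345-60,222))
rep('tray',[(45,130),(238,40),(352,268),(160,360)],*A,18)
rep('head',[(130,157),(225,112),(320,210),(208,283)],*A,45)
rep('dot',[(269,160)],*A,115)
rep('top',[(235,150),(290,125),(325,190),(268,220)],*A,115)
rep('label',[(515,122),(632,93),(680,272),(565,303)],*B,74)
t=ray('top',[(160,189)],74);print(t)
# cross-check with scene: project
p=r.camera_params('scene')
E
```

```text
tray [ 484.7 -280.    18. ]
[[514.4, -217.2], [551.6, -300.1], [454.9, -342.2], [417.8, -260.6]]
  edge 90.8 -65.8
  edge 105.5 -156.5
  edge 89.6 114.5
  edge 105.9 24.2
head [ 485.1 -280.4   45. ]
[[499.2, -244.3], [517.2, -283.8], [476.6, -320.1], [447.6, -273.2]]
  edge 43.4 -65.5
  edge 54.4 -138.2
  edge 55.1 121.8
  edge 59.2 29.3
dot [ 488.5 -275.5  115. ]
top [ 484.3 -279.2  115. ]
[[492.5, -263.0], [501.7, -284.1], [477.0, -295.8], [465.9, -273.9]]
  edge 23.0 -66.5
  edge 27.3 -154.7
  edge 24.5 116.7
  edge 28.7 22.3
label [461.8  34.9  74. ]
[[481.8, 56.3], [489.0, 25.7], [442.1, 13.8], [434.4, 43.8]]
  edge 31.4 -76.7
  edge 48.4 -165.8
  edge 30.9 104.3
  edge 49.0 14.8
[[574.2974272  302.63124413  74.        ]]
```

The tray sides (90×106) and label sides (31×49) match the sizes given. The tray is at about (485,-280) with yaw near 24°, and the label at (462,35). The tool yaw of 24.9° already suits the grasp, so I'll move over the scanner.

```bash
python3 -m handwheel '[[0.016,-0.007,0,0],[0.034,-0.015,0,0],[0.034,-0.015,0,0],[0.034,-0.015,0,0],[0.034,-0.015,0,0],[0.034,-0.015,0,0],[0.034,-0.015,0,0],[0.034,-0.015,0,0],[0.034,-0.015,0,0],[0.034,-0.0144,0,0]]' 0.0854
python3 -m handwheel '[[0,0,0,0],[0,0,0,0],[0,0,0,0]]'
python3 - <<'E'
from h import *
s=r.sense();print(s['tool_pos'],s['tcp_rot'],s['time'])
a=r.snapshot('wrist')[:,:,::-1];cv2.imwrite('pics/w1.png',a)
np.save('w1.npy',[s['tool_pos'],s['tcp_rot']])
E
```

```text
time: 1.1
tool_pos: [486.1, -277.8, 231.1]
tcp_rot: [-180.0, -0.0, 24.9]
ft_force: [0.2, 0.4, -0.0]
finger_gap: 85.3
grip_force: 0.0
time: 1.4
tool_pos: [484.8, -280.3, 231.1]
tcp_rot: [-180.0, 0.0, 24.9]
ft_force: [0.2, 0.1, -0.4]
finger_gap: 85.3
grip_force: 0.0
[ 484.80300494 -280.2697665   231.08028948] [-1.79984396e+02  2.85524058e-02  2.49141793e+01] 1.4
```

View pics/w1.png

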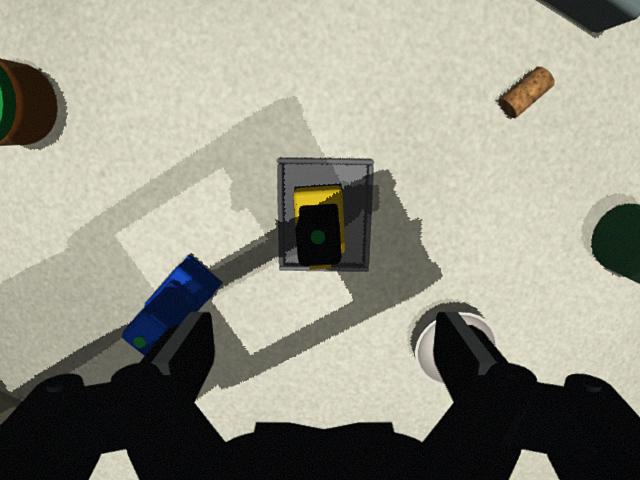

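The wrist view shows the scanner handle, with its dot at (318,237), centred between the fingers inside the tray at (278–373,158–270). I'll enlarge it.

```bash
python3 - <<'E'
import cv2,numpy as np
a=cv2.imread("pics/w1.png")[150:280,260:390].astype(float)
a=255*(a/255)**.45
cv2.imwrite("pics/w1c.png",cv2.resize(a.astype('uint8'),(585,585),interpolation=cv2.INTER_CUBIC))
E
```

```text
(no output)
```

View pics/w1c.png

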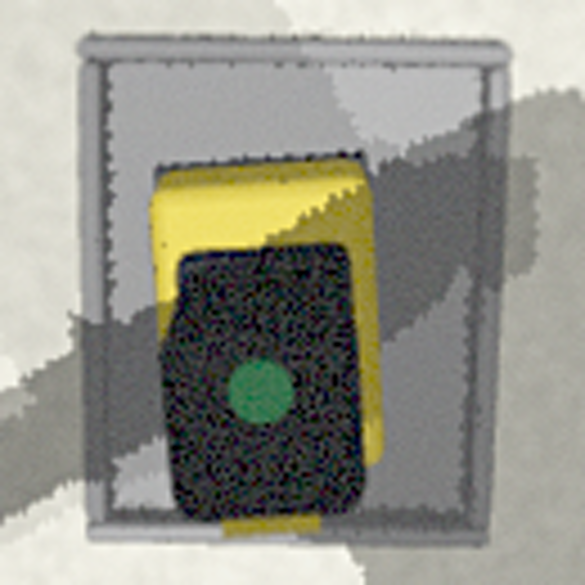

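The enlarged crop shows the dot at (261,391), the head's top corners at (152,190), (370,185), (382,465) and the rim corners at (80,38), (510,42), (490,545), (88,540). The handle's top lower corners are at about (176,520) and (364,515), with its left edge starting at (162,340).

```bash
python3 - <<'E'
from h import *
po=np.load('w1.npy');f=lambda c:(np.array(c)+.5)/4.5+np.array([260,150])-.5
def rep(n,c,z):
    P=ray('wrist',f(c),z,po);print(n,P.mean(0).round(1))
    if len(P)>1:print(P.round(1)[:,:2].tolist());edges(P)
rep('tray',[(80,38),(510,42),(490,545),(88,540)],18)
rep('head',[(152,190),(370,185),(382,465)],45)
rep('dot',[(261,391)],115)
rep('top',[(162,340),(355,330),(364,515),(176,520)],115)
E
```

```text
tray [ 486.  -282.1   18. ]
[[517.6, -219.5], [554.0, -300.0], [454.5, -345.4], [418.0, -263.7]]
  edge 88.4 -65.6
  edge 109.4 -155.5
  edge 89.5 114.1
  edge 109.0 23.9
head [ 495.  -280.2   45. ]
[[499.3, -246.0], [517.9, -283.9], [467.8, -310.6]]
  edge 42.3 -63.8
  edge 56.7 -151.9
  edge 71.9 64.1
dot [ 488.1 -275.5  115. ]
top [ 482.9 -278.4  115. ]
[[489.1, -258.0], [503.2, -284.7], [476.4, -299.1], [462.8, -272.0]]
  edge 30.2 -62.1
  edge 30.5 -151.8
  edge 30.3 116.5
  edge 29.7 28.1
```

The scanner's axis is at about (483.3,-278.5) with yaw 27.5°. The tray is at (485.5,-281) with yaw 24°. I'll turn -2.6°, shift and go down 165 mm.

```bash
python3 -m handwheel '[[-0.0006,-0.0023,0.01,0],[0,0,0.025,-2.6],[0,0,0.03,0],[0,0,0.03,0],[0,0,0.025,0],[0,0,0.02,0],[0,0,0.015,0],[0,0,0.01,0],[0,0,0,0],[0,0,0,0]]' 0.0854
python3 -m handwheel '[[0,0,0,0],[0,0,0,0],[0,0,0,0],[0,0,0,0],[0,0,0,0],[0,0,0,0],[0,0,0,0],[0,0,0,0]]' 0.02 50
python3 -m handwheel '[[0,0,0,0],[0,0,0,0],[0,0,0,0],[0,0,0,0]]'
```

```text
time: 2.45
tool_pos: [484.0, -278.9, 66.9]
tcp_rot: [180.0, -0.0, 27.5]
ft_force: [0.2, -0.4, 1.2]
finger_gap: 85.4
grip_force: 0.0
time: 3.25
tool_pos: [484.0, -278.7, 66.8]
tcp_rot: [180.0, -0.0, 27.5]
ft_force: [-1.9, -0.3, 5.1]
finger_gap: 30.9
grip_force: 53.9
time: 3.65
tool_pos: [484.0, -278.7, 66.8]
tcp_rot: [180.0, -0.0, 27.5]
ft_force: [-1.0, 0.5, 4.7]
finger_gap: 31.8
grip_force: 53.9
```

Gripped at a gap of 32 mm, so the handle is between the pads. Next I'll lift 140 mm.

```bash
python3 -m handwheel '[[0,0,-0.003,0],[0,0,-0.006,0],[0,0,-0.012,0],[0,0,-0.02,0],[0,0,-0.025,0],[0,0,-0.025,0],[0,0,-0.02,0],[0,0,-0.015,0],[0,0,-0.01,0],[0,0,-0.004,0]]'
python3 -m handwheel '[[0,0,0,0],[0,0,0,0],[0,0,0,0]]'
python3 - <<'E'
from h import *
s=r.sense();print(s['tool_pos'],s['tcp_rot'],s['ft_force'],s['wrist_torque'])
W=Ro.from_euler('xyz',s['tcp_rot'],degrees=True).as_matrix()
print(W.T@(np.array([461.8,34.9,0])-s['tool_pos']*[1,1,0])) 
a=r.snapshot('wrist')[:,:,::-1].astype(float);b=r.snapshot('scene')[:,:,::-1].astype(float)
g=lambda a:(255*(a/255)**.6).astype('uint8')
b=cv2.resize(b[180:360,80:260],(300,300))
cv2.imwrite('pics/lift.png',np.hstack([cv2.resize(g(a),(480,360))[:300],g(b)]))
E
```

```text
time: 4.65
tool_pos: [484.0, -278.7, 207.5]
tcp_rot: [179.9, -0.0, 27.5]
ft_force: [0.1, 0.2, -1.4]
finger_gap: 31.4
grip_force: 53.2
time: 4.95
tool_pos: [483.2, -278.1, 205.0]
tcp_rot: [-179.9, 0.1, 27.5]
ft_force: [-0.6, 0.3, -1.7]
finger_gap: 31.3
grip_force: 53.2
[ 483.2048038  -278.06020378  204.99111569] [-1.79893348e+02  5.29165611e-02  2.75139312e+01] [-0.62480825  0.25614382 -1.73575382] [ 0.00193565  0.03606157 -0.0672842 ]
[ 125.59248991 -287.45191881    0.41907794]
```

View pics/lift.png

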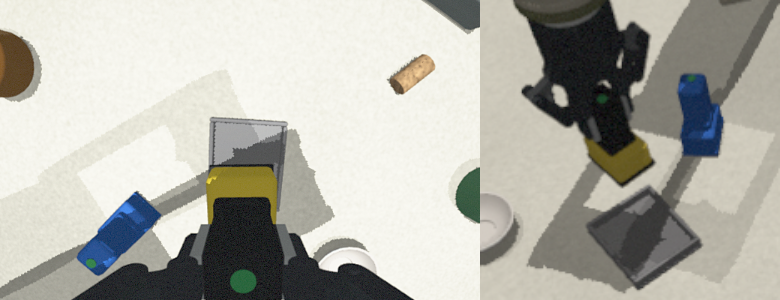

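The scanner is held straight, clear of the tray. Now I'll carry it over the green jar at TCP z≈206, with the window about 70 mm above the label.

```bash
python3 -m handwheel '[[0.0022,-0.005,0,0],[0.0044,-0.01,0,0],[0.0087,-0.02,0,0],[0.0109,-0.025,0,0],[0.0109,-0.025,0,0],[0.0109,-0.025,0,0],[0.0109,-0.025,0,0],[0.0109,-0.025,0,0],[0.0109,-0.025,0,0],[0.0109,-0.025,0,0]]'
python3 -m handwheel '[[0.0109,-0.025,0,0],[0.0087,-0.02,0,0],[0.0066,-0.015,0,0],[0.0044,-0.01,0,0],[0.0022,-0.005,0,0],[0.0011,-0.0025,0,0],[0,0,0,0],[0,0,0,0],[0,0,0,0]]'
python3 - <<'E'
from h import *
s=r.sense();po=(s['tool_pos'],s['tcp_rot']);print(po)
a=r.snapshot('wrist')[:,:,::-1];cv2.imwrite('pics/w2.png',a);np.save('w2.npy',po)
b=cv2.imread('pics/scene0.png')[232:272,305:345];b=cv2.resize(b,(480,480),interpolation=cv2.INTER_CUBIC)
o=np.zeros((480,800,3),'uint8');o[:,:480]=b
o[:240,480:]=cv2.resize(a,(320,240));cv2.imwrite('pics/lab.png',o)
E
```

```text
time: 6.05
tool_pos: [467.5, -48.0, 206.4]
tcp_rot: [-180.0, -0.0, 27.5]
ft_force: [1.4, -0.7, -2.3]
finger_gap: 31.2
grip_force: 53.3
time: 6.95
tool_pos: [462.3, 33.9, 206.2]
tcp_rot: [180.0, 0.0, 27.5]
ft_force: [-0.4, -1.2, -1.7]
finger_gap: 31.7
grip_force: 53.2
(array([462.27328014,  33.93599158, 206.24697226]), array([1.79994885e+02, 1.09075340e-02, 2.74641746e+01]))
```

View pics/lab.png

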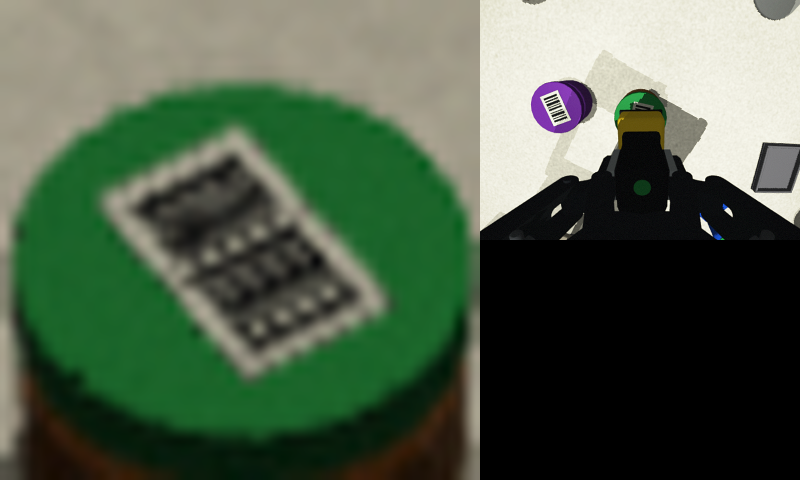

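In the scene crop the label corners are at (100,200), (238,128), (388,303), (250,380). The wrist view shows the yellow head over the green lid. Now to cross-check the label position.

```bash
python3 - <<'E'
from h import *
P=ray('scene',(np.array([(100,200),(238,128),(388,303),(250,380)])+.5)/12+[305,232]-.5,74);print(P.mean(0));edges(P)
s=r.sense();W=Ro.from_euler('xyz',s['tcp_rot'],degrees=True).as_matrix()
for t in ([461.8,34.9],P.mean(0)[:2],(np.array([461.8,34.9])+P.mean(0)[:2])/2): print(W.T@(np.r_[t,195.8]-s['tool_pos']))
E
```

```text
[462.13888742  37.37049689  74.        ]
  edge 28.9 106.5
  edge 47.3 14.2
  edge 28.9 -72.6
  edge 47.8 -165.8
[ 0.01047604 -1.03845361 10.45199089]
[ 1.45051014 -3.07425843 10.45167498]
[ 0.73049309 -2.05635602 10.45183293]
```

The two cameras agree to 2.5 mm. I'll go to their mean, descend to 60 mm above the label, and hold about 2.7 s.

```bash
python3 -m handwheel '[[0.0007,-0.002,0.002,0],[0,0,0.003,0],[0,0,0.003,0],[0,0,0.002,0],[0,0,0.0004,0],[0,0,0,0],[0,0,0,0],[0,0,0,0],[0,0,0,0],[0,0,0,0]]'
python3 -m handwheel '[[0,0,0,0],[0,0,0,0],[0,0,0,0],[0,0,0,0],[0,0,0,0],[0,0,0,0],[0,0,0,0],[0,0,0,0],[0,0,0,0],[0,0,0,0]]'
python3 -m handwheel '[[0,0,0,0],[0,0,0,0],[0,0,0,0],[0,0,0,0],[0,0,0,0],[0,0,0,0],[0,0,0,0],[0,0,0,0],[0,0,0,0],[0,0,0,0]]'
python3 -m handwheel '[[0,0,0,0],[0,0,0,0],[0,0,0,0],[0,0,0,0],[0,0,-0.005,0],[0,0,-0.005,0]]'
python3 - <<'E'
from h import *
s=r.sense();W=Ro.from_euler('xyz',s['tcp_rot'],degrees=True).as_matrix()
print(W.T@(np.array([484.2,-279.2,205.8])-s['tool_pos']))
E
```

```text
time: 8.0
tool_pos: [462.0, 36.6, 196.0]
tcp_rot: [180.0, -0.0, 27.5]
ft_force: [0.5, 0.1, -2.6]
finger_gap: 31.6
grip_force: 53.2
time: 9.0
tool_pos: [461.9, 36.6, 195.9]
tcp_rot: [-180.0, -0.0, 27.5]
ft_force: [-0.6, -1.2, -1.9]
finger_gap: 31.7
grip_force: 53.2
time: 10.0
tool_pos: [461.9, 36.6, 195.9]
tcp_rot: [180.0, -0.0, 27.5]
ft_force: [0.4, -0.4, -2.0]
finger_gap: 31.2
grip_force: 53.2
time: 10.6
tool_pos: [461.9, 36.6, 206.2]
tcp_rot: [-180.0, 0.0, 27.5]
ft_force: [-1.3, 0.6, -2.2]
finger_gap: 31.4
grip_force: 53.2
[-126.06024622  290.42100771    0.40091356]
```

Held for over 2.4 s at 60 mm. Now I'll carry it back above the dock.

```bash
python3 -m handwheel '[[-0.0022,0.005,0,0],[-0.0043,0.01,0,0],[-0.0087,0.02,0,0],[-0.0109,0.025,0,0],[-0.0109,0.025,0,0],[-0.0109,0.025,0,0],[-0.0109,0.025,0,0],[-0.0109,0.025,0,0],[-0.0109,0.025,0,0],[-0.0109,0.025,0,0]]'
python3 -m handwheel '[[-0.0109,0.025,0,0],[-0.0087,0.02,0,0],[-0.0065,0.015,0,0],[-0.0043,0.01,0,0],[-0.0022,0.005,0,0],[-0.0019,0.0054,0,0],[0,0,0,2.5],[0,0,0,0],[0,0,0,0]]'
python3 -m handwheel '[[0,0,0.01,0],[0,0,0.02,0],[0,0,0.025,0],[0,0,0.025,0],[0,0,0.02,0],[0,0,0.012,0],[0,0,0.006,0],[0,0,0.003,0],[0,0,0,0],[0,0,0,0]]'
```

```text
time: 11.6
tool_pos: [477.3, -194.0, 205.7]
tcp_rot: [-180.0, 0.0, 27.5]
ft_force: [0.4, 0.3, -2.1]
finger_gap: 31.4
grip_force: 53.3
time: 12.5
tool_pos: [484.5, -278.6, 205.9]
tcp_rot: [-180.0, -0.0, 25.1]
ft_force: [-0.2, -0.5, -2.5]
finger_gap: 31.3
grip_force: 53.4
time: 13.5
tool_pos: [485.0, -279.6, 86.0]
tcp_rot: [179.9, -0.1, 25.0]
ft_force: [0.4, 0.1, -2.1]
finger_gap: 31.5
grip_force: 53.3
```

```bash
python3 -m handwheel '[[0,0,0.004,0],[0,0,0.005,0],[0,0,0.003,0],[0,0,0.002,0],[0,0,0.0015,0],[0,0,0.001,0],[0,0,0.001,0],[0,0,0,0],[0,0,0,0]]'
python3 -m handwheel '[[0,0,0.0005,0],[0,0,0.0005,0],[0,0,0.0003,0],[0,0,0,0],[0,0,0,0],[0,0,0,0]]'
```

```text
time: 14.4
tool_pos: [484.4, -279.2, 67.5]
tcp_rot: [180.0, -0.0, 25.0]
ft_force: [-0.7, 0.2, -2.3]
finger_gap: 31.6
grip_force: 53.3
time: 15.0
tool_pos: [484.5, -279.3, 66.8]
tcp_rot: [180.0, -0.0, 25.0]
ft_force: [-2.4, 1.8, 5.4]
finger_gap: 31.1
grip_force: 54.0
```

Contact: the force rose to 5.4 N at the original seated height of 66.8. Next I'll release slowly and rise.

```bash
python3 -m handwheel '[[0,0,0,0],[0,0,0,0],[0,0,0,0]]' 0.0400 20
python3 -m handwheel '[[0,0,0,0],[0,0,0,0],[0,0,0,0],[0,0,0,0],[0,0,0,0],[0,0,0,0],[0,0,0,0],[0,0,0,0]]' 0.0854
python3 -m handwheel '[[0,0,-0.005,0],[0,0,-0.01,0],[0,0,-0.015,0],[0,0,-0.02,0],[0,0,-0.025,0],[0,0,-0.03,0],[0,0,-0.03,0],[0,0,-0.02,0],[0,0,-0.01,0],[0,0,0,0]]'
python3 - <<'E'
from h import *
a=r.snapshot('top')[150:310,280:530,::-1];b=r.snapshot('scene')[180:340,120:370,::-1];w=r.snapshot('wrist')[:,:,::-1]
o=np.zeros((556,800,3),'uint8');o[:256,:400]=cv2.resize(a,(400,256));o[:256,400:]=cv2.resize(b,(400,256));o[256:,:400]=cv2.resize(w,(400,300))
o[256:,400:700]=cv2.resize(w[130:310,235:415],(300,300))
cv2.imwrite('pics/end.png',np.uint8(255*(o/255)**.7))
E
```

```text
time: 15.3
tool_pos: [484.4, -279.2, 66.1]
tcp_rot: [180.0, -0.0, 25.0]
ft_force: [-0.0, -0.0, -0.4]
finger_gap: 40.2
grip_force: 0.0
time: 16.1
tool_pos: [484.3, -279.2, 66.1]
tcp_rot: [-180.0, -0.0, 25.0]
ft_force: [0.6, 0.8, 0.0]
finger_gap: 85.1
grip_force: 0.0
time: 17.1
tool_pos: [485.2, -279.8, 233.8]
tcp_rot: [179.8, -0.1, 25.0]
ft_force: [-0.1, 0.3, 0.3]
finger_gap: 85.6
grip_force: 0.0
```

View pics/end.png

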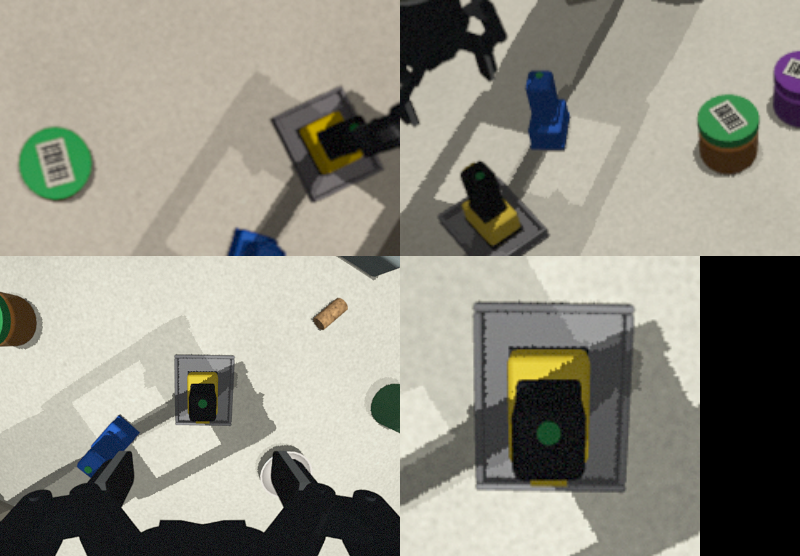

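The scanner stands upright in the tray, centred and aligned with it. The gripper is clear and the jars are undisturbed.

```bash
python3 -m handwheel '[[0,0,0,0],[0,0,0,0],[0,0,0,0]]' && python3 -c "
from bench import r
print(r.hand_in())"
```

```text
time: 17.55
tool_pos: [484.0, -278.9, 230.3]
tcp_rot: [-179.9, 0.0, 25.0]
ft_force: [-0.4, -0.1, -0.9]
finger_gap: 85.3
grip_force: 0.0
the job is handed in; nothing more can be done
None
```

I held the scanner still about 6 cm above the middle of the green jar's label for over 2 s, set it back upright in its dock and let go, then handed the job in at 17.6 s; the hand-in returned no verdict.

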